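Ballast a table-top sign foot and lock its sliding leg at the mark

TASK

Set up the sign foot on the tasting table: drop the two steel ballast slugs into the two holes of its block, one slug per hole, all the way down. Then draw the sprung leg out by its cross-bar until the bar lines up with the index pointer, and while you hold it there swing the cam lever fully closed, moving the lever only while the leg is held at the mark. Finish still holding the leg at the mark with the lever closed - do not let go - and leave the jar, bottle and cup alone.

Things in the scene. Friction and masses are not known exactly. Their poses are not given: they have to be found in the camera images.
- stand: Fixed grey sign foot, turned up to 0.35 rad. Origin: on the table under its middle; the leg slides out along its +y. Plate x -65..65, y -125..120 mm, 6 mm thick. At its -y end a block x -65..65, y -125..-45, top z 38 mm, with two holes. Steel collar round the leg: x -29..29, y -30..10, top z 46 mm.
- bore0 (a point): Centre of the mouth of one hole in the block's top face (x -35, y -85, z 38 mm of the stand). Hole 36 mm across, 30 mm deep (floor 8 mm above the table), rim chamfered 2 mm.
- bore1 (a point): Centre of the mouth of the other hole (x +35, y -85, z 38 mm of the stand); same size.
- slug0: Loose steel ballast slug, a plain upright cylinder 32 mm across, 70 mm tall, about 0.4 kg, foot chamfered. Origin: centre of its underside. Seated in a hole it stands 40 mm proud of the block. Starts upright on the table, left of the foot (+y).
- slug1: The other slug, the same; either slug may go into either hole.
- leg: Flat sliding aluminium leg (30 mm wide, upper face 18 mm above the table) with an upright cross-bar. Origin: mid-thickness on the bar's top edge over the leg's centre line, 50 mm above the table; axes as the stand's. Slides along the stand's y only; starts at its inner stop (bar at stand y 50 mm), comes out up to 65 mm. A spring pulls it in with 5 to 8 N: it slides home if let go.
- bar_grip (a point): Point on the bar's top edge at leg x +82 mm, a good place to grip, clear of the open lever. The bar is 14 mm thick (y), 32 mm high (18..50 mm above the table), from leg x -25 to +105 mm. One finger goes on either side of its thickness; gripped loosely (about 2 mm play) the fingers can slide along the bar while they hold the leg out.
- pointer: Small dark steel index pointer on the scale rail along the foot's -x edge, by the bar's short end; set anew each time and tight. Origin: its tip, 22 mm above the table, pointing along the stand's +x. The leg is at its mark when the bar's mid-thickness (leg's origin, scribed line) is level with this tip along the stand's y: 20 to 42 mm out.
- lever (a joint): Swing of the cam lever about the upright pivot on the collar (stand x 0, y -10 mm), rad: 0 to 0.03 at the start (open), 0.384 fully closed at its stop, where the arm lies straight above the leg along the stand's +y. Stays where it is left; takes 2 to 3 N where it crosses the bar.
- lever_tip (a point): Outer end of the lever's black arm: 12 mm wide, 55..67 mm above the table, 155 mm long from the pivot, passing 5 mm above the bar. Open, it points 22 degrees off the leg towards the stand's +x (tip at stand x +58, y +134 mm); closed, tip at x 0, y +145. Fingers on the bar reach up past the arm: moving them along the bar towards the stand's -x sweeps it closed.
- jar: Pickle jar, 80 mm across, 110 mm tall, bystander. Origin under its centre.
- juice: Juice bottle, 66 mm across, 230 mm tall, bystander. Origin under its centre.
- cup: White cup, 72 mm across, 85 mm tall, bystander. Origin under its centre.
Things that resemble listed ones, but are neither listed nor needed, are in the scene too. What is shaped like the slug1 but pink is not meant. Leave any red look-alike of the slug0 alone.

How it is judged:
On the way, in this order (a step that is already met when the one before it is completed fails the run):
1. both slugs stand at the bottom of the block's holes, one in each, and are let go ((((horizontal distance between slug0 and bore0 below 0.006 m and height (world z) of slug0 below 0.014 m and angle between slug0's own z axis and vertical below 0.2 rad) and (horizontal distance between slug1 and bore1 below 0.006 m and height (world z) of slug1 below 0.014 m and angle between slug1's own z axis and vertical below 0.2 rad)) or ((horizontal distance between slug0 and bore1 below 0.006 m and height (world z) of slug0 below 0.014 m and angle between slug0's own z axis and vertical below 0.2 rad) and (horizontal distance between slug1 and bore0 below 0.006 m and height (world z) of slug1 below 0.014 m and angle between slug1's own z axis and vertical below 0.2 rad))) and contact force between the fingers and slug0 below 0.3 N and contact force between the fingers and slug1 below 0.3 N), for 0.2 s.
2. the fingers hold the leg at its mark (within 6 mm) with the lever still open (y of leg in the frame of pointer between -0.006 and 0.006 m and contact force between the fingers and leg above 1 N and value of joint lever below 0.12 rad), for 0.2 s.
At the end, for the whole second after the job is handed in: Both slugs stand upright at the bottom of the holes, one in each (within 6 mm of the axis, underside below 14 mm); the cross-bar is within 6 mm of the pointer along the leg's slide and at rest; the lever is closed beyond 0.33 rad; and the fingers still hold the leg with more than 1 N ((((horizontal distance between slug0 and bore0 below 0.006 m and height (world z) of slug0 below 0.014 m and angle between slug0's own z axis and vertical below 0.2 rad) and (horizontal distance between slug1 and bore1 below 0.006 m and height (world z) of slug1 below 0.014 m and angle between slug1's own z axis and vertical below 0.2 rad)) or ((horizontal distance between slug0 and bore1 below 0.006 m and height (world z) of slug0 below 0.014 m and angle between slug0's own z axis and vertical below 0.2 rad) and (horizontal distance between slug1 and bore0 below 0.006 m and height (world z) of slug1 below 0.014 m and angle between slug1's own z axis and vertical below 0.2 rad))) and y of leg in the frame of pointer between -0.006 and 0.006 m and contact force between the fingers and leg above 1 N and value of joint lever above 0.33 rad and linear speed of leg below 0.01 m/s); the arm keeps its last pose, push and grip.
It fails at once if the lever is more than a third closed (0.14 rad) while the leg is more than 9 mm off its mark (value of joint lever above 0.14 rad and not (y of leg in the frame of pointer between -0.009 and 0.009 m)).
It fails at once if the pickle jar is pushed more than 30 mm or knocked over (distance of jar from where it was at the start of the episode above 0.03 m or angle between jar's own z axis and vertical above 0.4 rad).
It fails at once if the juice bottle is pushed more than 30 mm or knocked over (distance of juice from where it was at the start of the episode above 0.03 m or angle between juice's own z axis and vertical above 0.4 rad).
It fails at once if the cup is pushed more than 30 mm or knocked over (distance of cup from where it was at the start of the episode above 0.03 m or angle between cup's own z axis and vertical above 0.4 rad).
It also fails if it takes over 58 s, if anything falls off the work surface, if the arm or the gripper's body presses on something with over 40 N, if the wrist force passes 120 N, or if a joint passes its speed limit or range.

ROBOT

A 6-joint arm with a two-finger parallel gripper is mounted at the origin on the work surface. World frame = base frame: x ahead of the robot, y to its left, z up, the work surface at z = 0. Lengths are in m, angles in rad, forces in N, time in s.
With the tool pointing down it reaches from about 0.275 to 0.775 m from the base axis. Payload 14.6 kg.
Tool frame: the origin (TCP) lies midway between the tips of the shut fingers; the grasp point (between the pads) lies 19 mm behind it (env.hold_point_z is the distance from the TCP to the grasp point, in m); z points along the fingers, y is the line along which they close (so a half turn about z gives the same grasp; the last joint's range is limited). The gripper opens to 85 mm and grips with 20 to 120 N. Pads are 22 mm wide; open, the fingers measure 114 mm over their backs; the gripper's body (76 mm by 85 mm) begins 54 mm behind the grasp point. The pads swing forward as they close: fully open they stand 13 mm farther back than shut.
Start: joints at [0.948, 0.263, -0.048, 1.259, 0, 1.415], TCP at [0.237, 0.469, 0.231] pointing down, gripper open.
Joint ranges: [-2.65, 2.65], [-0.89, 1.7], [-1.18, 1.37], [-2.13, 2.11], [-1.35, 1.29], [-3.14, 3.14]. Speed limits (rad/s): [1.89, 1.89, 2.57, 2.79, 3.14, 3.14].

INTERFACE

Orientations are given as a 3x3 rotation matrix whose columns are the frame's x, y, z axes.
In Python, from station import env gives the robot as it stands.
- The arm moves only by the shell command python3 -m creep 'ROWS' [FORCE]. ROWS is JSON, a list of rows, each a list of 7 numbers: the shift along the tool's x, y, z in mm, then the turn, a rotation vector about the tool's x, y, z in rad, then the closure, from -1 (fully open) to 1 (shut). A call has 1 to 20 rows; each row is the pose to reach, as a shift and turn from the pose commanded when the call began, along the tool's axes at that moment; what a row does not reach only later rows make up. A row lasts 1/8 s, in which the tool goes at most 62.5 mm and 10.7 degrees, less where a joint would pass 70% of its speed; a pose out of reach is approached as far as the arm can. A call with a gripper value outside its range is refused whole. The fingers move at their own pace and stop on an object; FORCE is the grip in N (left out, the last holds). Time passes only in rows, so rows that repeat a pose let the fingers close. It gives the time, the measured TCP pose, the force, the opening and the grip force at its end, in the units of the state.
- env.sense(): the state, without advancing time (a new reading comes with each control period).
- env.capture(name): name is "scene" or "side" or "wrist"; returns the picture (384x512x3 uint8, red, green, blue); there is no depth.
- env.camera_model(name): a dict with "vfov" (degrees; the focal length in pixels is half the picture's height over the tangent of half this angle, whatever the lens; pixels are square), "cx", "cy" (the principal point, pixels), "view" (4x4, takes a point from world to camera coordinates). Camera axes: x right, y up, looking along -z (the intrinsics and any distortion apply to the point x, -y, -z); pixel columns grow to the right and rows downward; lengths in m; the calibration is good to about 2 mm. The wrist camera is an equidistant fisheye: a pixel r from the principal point sees the ray r / f radians off the axis. A picture is of the moment at which its call begins: read the wrist's pose just before it. camera_model takes no time and is no camera call; for the wrist camera it gives the pose at the moment of the call.
- env.job_done(): hands the job in; it is judged then, once.
The state is a dict: "t": time; "qpos": joint angles; "joint_velocities": joint speeds; "joint_efforts": joint torques, N m; "position": TCP position; "tool_rot": TCP orientation; "force": force on the tool from outside, world axes, zero at the start; "wrist_torque": the same for the moment, N m; "opening": opening from 0.0 (shut) to 1.0 (fully open); "grip_force": force on a finger pad.
Only numpy, scipy, OpenCV 4.12 (cv2) and the standard library are available. Lean on these libraries where they do the work, as an engineer would, in place of code of your own. Each camera call takes 0.05 s, during which the arm holds its last target. There are 200 camera calls.

## Working session

There is one attempt and no reset: what is moved stays moved. The work goes in short steps, Python scripts to look and compute and a shell command to move; the robot and the scene stay as the last step left them, time stands still between calls to the robot, and variables do not carry over. Pictures are saved under pics/ and viewed, at most 10 in all, crops included, and the job is handed in when it is done.

```bash
ls; mkdir -p pics
cat > h.py <<'E'
import numpy as np, cv2
from station import env
def ray(m,u,v,fish=False,H=384):
    f=H/2/np.tan(np.radians(m["vfov"])/2); a=(u-m["cx"])/f; b=(v-m["cy"])/f
    if fish:
        r=np.hypot(a,b); s=np.sin(r)/max(r,1e-9); d=np.array([a*s,-b*s,-np.cos(r)])
    else: d=np.array([a,-b,-1.])
    V=np.array(m["view"]); R=V[:3,:3]; return -R.T@V[:3,3], R.T@d
def atz(m,u,v,z,fish=False):
    c,d=ray(m,u,v,fish); return c+d*(z-c[2])/d[2]
def proj(m,p,fish=False):
    V=np.array(m["view"]); q=V[:3,:3]@np.array(p)+V[:3,3]; f=192/np.tan(np.radians(m["vfov"])/2)
    x,y,z=q[0],-q[1],-q[2]
    if fish:
        h=np.hypot(x,y); k=np.arctan2(h,z)/max(h,1e-9); return m["cx"]+f*x*k, m["cy"]+f*y*k
    return m["cx"]+f*x/z, m["cy"]+f*y/z
E
python3 - <<'E'
from h import *
import json
print(env.sense(), env.hold_point_z)
ms={}
for n in("scene","side","wrist"):
    m=env.camera_model(n); ms[n]={k:(np.array(v).tolist() if k=="view" else v) for k,v in m.items()}
    im=env.capture(n); np.save(f"pics/{n}0.npy",im); print(n,ms[n])
    cv2.imwrite(f"pics/{n}0.png",cv2.resize(im[:,:,::-1],(800,600),interpolation=cv2.INTER_CUBIC))
json.dump(ms,open("m0.json","w"))
E
```

```text
pics
{'t': 0.0, 'qpos': array([ 9.47704231e-01,  2.63515959e-01, -4.89389152e-02,  1.25942121e+00,
       -3.54809536e-06,  1.41550056e+00]), 'joint_velocities': array([-0.00063726, -0.00186791, -0.00159267,  0.00120014,  0.00168168,
       -0.00129607]), 'joint_efforts': array([ 1.05367060e-03, -6.37620020e+01,  3.84575486e+01,  1.36343093e-02,
       -9.51002971e-05,  8.28889277e-07]), 'position': array([0.23656816, 0.46835962, 0.23082799]), 'tool_rot': array([[-8.92564083e-01,  4.50920132e-01, -6.27207154e-04],
       [ 4.50920538e-01,  8.92563665e-01, -8.78913722e-04],
       [ 1.63502425e-04, -1.06730741e-03, -9.99999417e-01]]), 'force': array([-0.50322353,  0.48146731,  0.21199565]), 'wrist_torque': array([0.02193842, 0.03809218, 0.02222188]), 'grip_force': 0.0, 'opening': 1.0009278377514195} 0.0187
scene {'vfov': 52.70130557025255, 'cx': 254.13549058134112, 'cy': 195.35619695455367, 'view': [[-0.17595893768926893, 0.9843798859019229, 0.00589003217154658, 0.13829440006987415], [-0.64612861529993, -0.1200061372818391, 0.7537349265526229, 0.2976289263800751], [0.7426683410095379, 0.12882067864442526, 0.6571521650392174, -1.3991721595361626], [0.0, 0.0, 0.0, 1.0]]}
side {'vfov': 45.79436051981746, 'cx': 251.76579145051534, 'cy': 196.52158421386682, 'view': [[0.7498126998615021, -0.6615865054175946, 0.009176653842234785, -0.4367125641875649], [0.376923731841664, 0.4385052337909138, 0.8158686538362225, -0.25687695554981443], [-0.5437917023097711, -0.6082897794532728, 0.578164447810249, -1.0024107074298942], [0.0, 0.0, 0.0, 1.0]]}
wrist {'vfov': 65.70646984690485, 'cx': 254.09013433753364, 'cy': 194.3113693318565, 'view': [[0.45049782725677434, 0.8927756118710212, -0.0018478325817545018, -0.5234081583467171], [-0.8473444103111898, 0.4269193888849732, -0.31582793687142907, 0.04172571414164613], [-0.28117460402978783, 0.14384554995690899, 0.9488146814875319, -0.38225756380933923], [0.0, 0.0, 0.0, 1.0]]}
```

View pics/scene0.png

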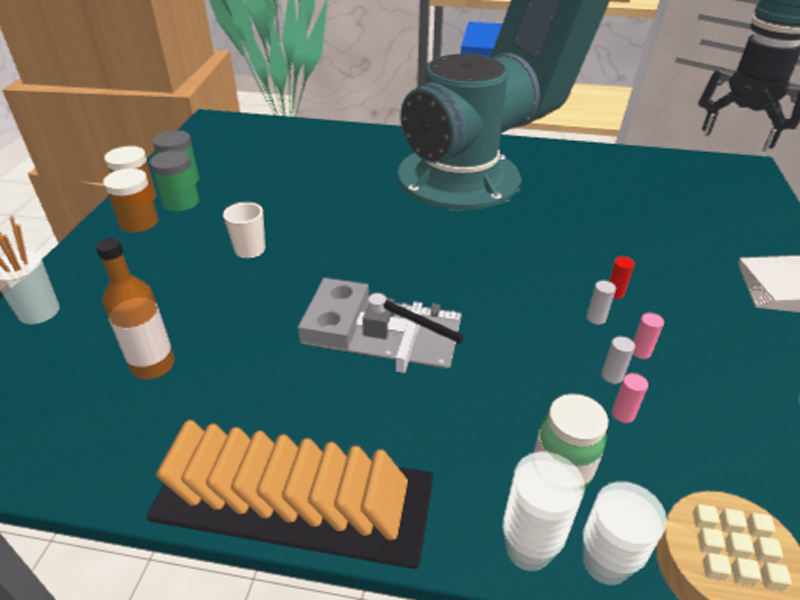

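View pics/side0.png

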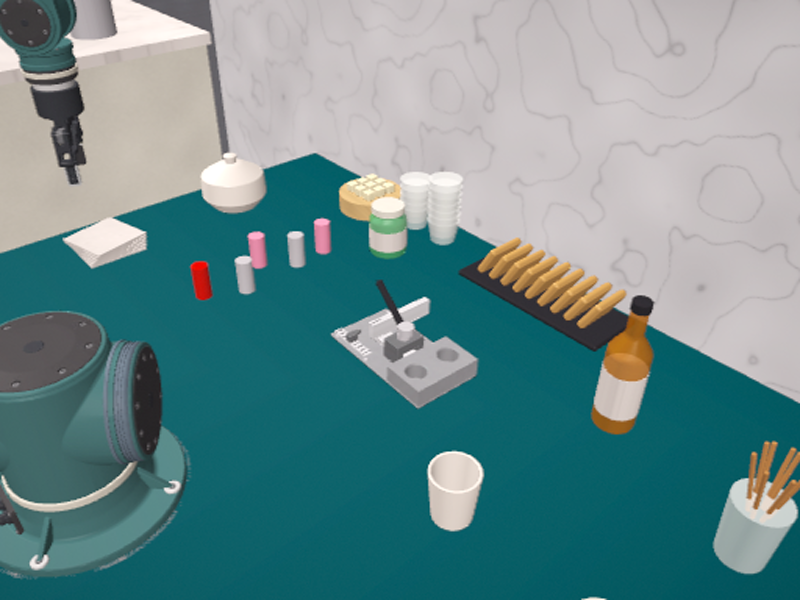

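Scene (800x600 view): two grey slugs at (600,302) and (618,360); look-alikes are red (622,277) and pink (648,335), (630,398). The two grey ones match "steel". The foot is at (380,325), with the block on the left and the leg coming out to the right. I'll enlarge crops to confirm.

Run:
```python
from h import *
a=np.load("pics/scene0.npy")[:,:,::-1]; b=np.load("pics/side0.npy")[:,:,::-1]
r=lambda im,x,y,w,h,s:cv2.resize(im[y:y+h,x:x+w],(w*s,h*s),interpolation=cv2.INTER_CUBIC)
cv2.imwrite("pics/c1.png",r(a,186,170,115,75,6))   # stand
A=r(a,370,160,65,115,5); B=r(b,115,130,105,70,4)
o=np.zeros((600,800,3),np.uint8); o[:575,:325]=A; o[:280,340:760]=B
cv2.imwrite("pics/c2.png",o)
cv2.imwrite("pics/c3.png",r(b,205,175,105,90,6))
```

```text
(no output)
```

View pics/c1.png

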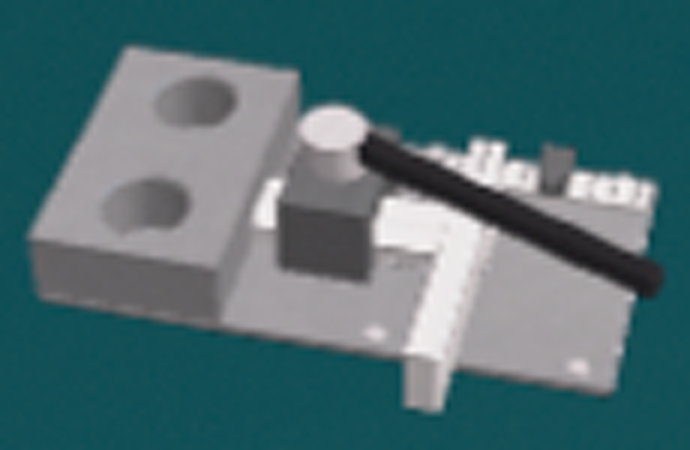

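View pics/c2.png

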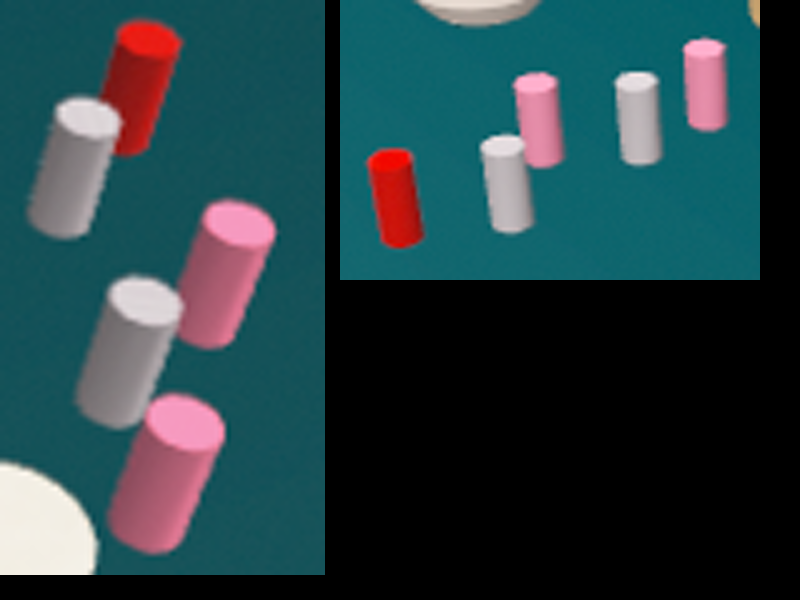

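View pics/c3.png

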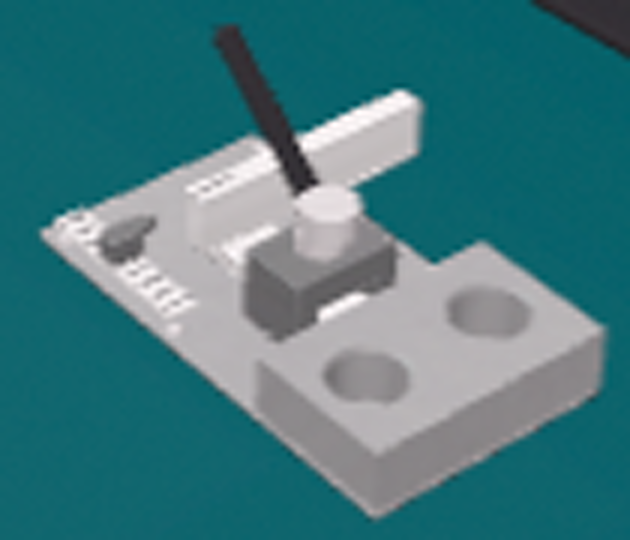

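Crops: grey slug tops are at scene-crop (87,118) and (145,301), with red and pink clearly distinct. The stand's block corners, bores and bar, and the pointer at c3 (153,222), are all visible. I'll fit poses to these.

```bash
cat > fit.py <<'E'
from h import *
import json
from scipy.optimize import least_squares
ms=json.load(open("m0.json"))
c=lambda p,o,s:((p[0]+.5)/s-.5+o[0],(p[1]+.5)/s-.5+o[1])
S=[((-65,-125,38),(127,46)),((65,-125,38),(32,238)),((65,-45,38),(217,268)),((-65,-45,38),(299,72)),((65,-125,0),(38,300)),((-35,-85,38),(196,102)),((35,-85,38),(146,206)),((65,120,6),(617,387))]
D=[((-65,-125,38),(376,454)),((65,-125,38),(605,328)),((65,-45,38),(482,242)),((-65,-45,38),(257,362)),((-65,-125,0),(376,518)),((-35,-85,38),(367,378)),((35,-85,38),(488,311))]
obs=[("scene",p,c(q,(186,170),6)) for p,q in S]+[("side",p,c(q,(205,175),6)) for p,q in D]
def W(x,p):
    C,s=np.cos(x[2]),np.sin(x[2]); p=np.array(p)/1000; return np.array([x[0]+C*p[0]-s*p[1],x[1]+s*p[0]+C*p[1],p[2]])
def inv(x,w):
    C,s=np.cos(x[2]),np.sin(x[2]); d=np.array(w)[:2]-x[:2]; return 1000*np.array([C*d[0]+s*d[1],-s*d[0]+C*d[1]])
f=lambda x:np.array([np.subtract(proj(ms[n],W(x,p)),q) for n,p,q in obs]).ravel()
r=least_squares(f,[.5,0,0]); X=r.x
if __name__=="__main__":
    print("stand",X,"\n",r.fun.reshape(-1,2).round(1).tolist())
    for n in("scene","side"):
        g=least_squares(lambda x:[np.subtract(proj(ms[n],W(x,p)),q) for m,p,q in obs if m==n] and np.array([np.subtract(proj(ms[n],W(x,p)),q) for m,p,q in obs if m==n]).ravel(),X);print(n,g.x)
    for k,(a,b) in {"a":((87,118),(503-340,147)),"b":((145,301),(637-340,83))}.items():
        pa=atz(ms["scene"],*c(a,(370,160),5),.07);pb=atz(ms["side"],*c(b,(115,130),4),.07);print("slug",k,pa,pb,np.hypot(*pa[:2]))
    print("bores",W(X,(-35,-85,38)),W(X,(35,-85,38)))
    q=atz(ms["side"],*c((153,222),(205,175),6),.022);print("ptr side",inv(X,q)); q=atz(ms["scene"],*c((556,193),(186,170),6),.022);print("ptr scene",inv(X,q))
    for p in [(417,95)]: print("bar end side",inv(X,atz(ms["side"],*c(p,(205,175),6),.05)))
    for p in [(425,358)]: print("bar end scene",inv(X,atz(ms["scene"],*c(p,(186,170),6),.05)))
    for p in [(655,278)]: print("tip",inv(X,atz(ms["scene"],*c(p,(186,170),6),.061)))
E
python3 fit.py
```

```text
stand [ 0.5353338  -0.06632908 -0.03695271] 
 [[-0.2, 0.4], [-0.4, 0.4], [0.1, 0.3], [-0.3, 0.2], [0.2, 1.0], [-0.7, 0.1], [-0.2, 0.2], [-0.3, 0.4], [-0.1, 0.4], [-0.6, 0.3], [-0.9, 0.0], [-0.7, -0.7], [-0.6, 1.0], [0.0, -0.2], [-0.0, 0.1]]
scene [ 0.53414375 -0.06602008 -0.04174523]
side [ 0.53670782 -0.0666213  -0.03890719]
slug a [0.4418688  0.28233061 0.07      ] [0.44255732 0.2830661  0.07      ] 0.5243649567672518
slug b [0.57366119 0.29811679 0.07      ] [0.57567982 0.29782157 0.07      ] 0.6464988636584801
bores [ 0.49721743 -0.149978    0.038     ] [ 0.56716964 -0.1525641   0.038     ]
ptr side [-28.00735647  75.51350706]
ptr scene [-28.92075144  79.23486586]
bar end side [110.1088719  47.1272027]
bar end scene [106.2582325   49.82975872]
tip [ 54.74849879 130.70603045]
```

```bash
cat > mv.py <<'E'
# go(target TCP, closing-axis angle deg) -> shift in tool mm, rotvec
from h import *
from scipy.spatial.transform import Rotation as R
def go(p,ang=None):
    s=env.sense(); T=np.array(s["tool_rot"]); y0=np.degrees(np.arctan2(T[1,1],T[0,1]))
    if ang is None: rv=np.zeros(3)
    else:
        d=(ang-y0+90)%180-90; a=np.radians(y0+d); Y=np.array([np.cos(a),np.sin(a),0]);Z=np.array([0,0,-1.]); G=np.c_[np.cross(Y,Z),Y,Z]
        rv=R.from_matrix(T.T@G).as_rotvec()
    print("t",round(s["t"],2),"pos",s["position"].round(4),"ang",y0.round(1),"shift",(1000*T.T@(np.array(p)-s["position"])).round(1),"rv",rv.round(4),"q6",s["qpos"][5].round(2),"op",round(s["opening"],3))
E
python3 - <<'E'
from fit import *
from mv import go
for n,p in {"red":(148,40),"pink1":(238,224),"pink2":(184,423)}.items():
    print(n,atz(ms["scene"],*c(p,(370,160),5),.07))
for x in (0,63,90): go((.4422,.2827,.16),x)
E
```

```text
red [0.3677687  0.31978341 0.07      ]
pink1 [0.51130919 0.34737177 0.07      ]
pink2 [0.6476321  0.30712146 0.07      ]
t 0.15 pos [0.2366 0.4684 0.2309] ang 63.2 shift [-267.3  -73.    71. ] rv [-8.000e-04  3.000e-04  1.103e+00] q6 1.42 op 0.999
t 0.15 pos [0.2366 0.4684 0.2309] ang 63.2 shift [-267.3  -73.    71. ] rv [-0.0008 -0.0001  0.0035] q6 1.42 op 0.999
t 0.15 pos [0.2366 0.4684 0.2309] ang 63.2 shift [-267.3  -73.    71. ] rv [-8.000e-04 -3.000e-04 -4.678e-01] q6 1.42 op 0.999
```

```bash
python3 -m creep '[[-60,-15,15,0,0,-0.16,-0.2],[-115,-30,30,0,0,-0.32,-0.2],[-170,-46,45,0,0,-0.468,-0.2],[-222,-60,58,0,0,-0.468,-0.2],[-267,-73,71,0,0,-0.468,-0.2],[-267,-73,71,0,0,-0.468,-0.2]]' 30
python3 - <<'E'
from h import *; from mv import go; import json
m=env.camera_model("wrist"); im=env.capture("wrist"); go((.4422,.2827,.033),90)
json.dump({k:(np.array(v).tolist()) for k,v in m.items()},open("mw1.json","w"))
print("pred top",proj(m,(.4422,.2827,.07),True), proj(m,(.4422,.2827,.0),True))
cv2.imwrite("pics/w1.png",cv2.resize(im[:,:,::-1],(768,576),interpolation=cv2.INTER_CUBIC))
E
```

```text
t: 0.9
position: [0.4436, 0.2809, 0.1591]
tool_rot: [[-1.0, 0.003, -0.001], [0.003, 1.0, -0.001], [0.001, -0.001, -1.0]]
force: [-0.8, -0.7, 0.2]
opening: 0.603
grip_force: 0.0
t 0.95 pos [0.4426 0.282  0.1597] ang 89.9 shift [  0.2   0.7 126.7] rv [-0.0005 -0.0012 -0.0023] q6 0.41 op 0.599
pred top (np.float64(257.35168491522666), np.float64(197.70196353314637)) (np.float64(256.79262065510244), np.float64(176.1190549228077))
```

View pics/w1.png

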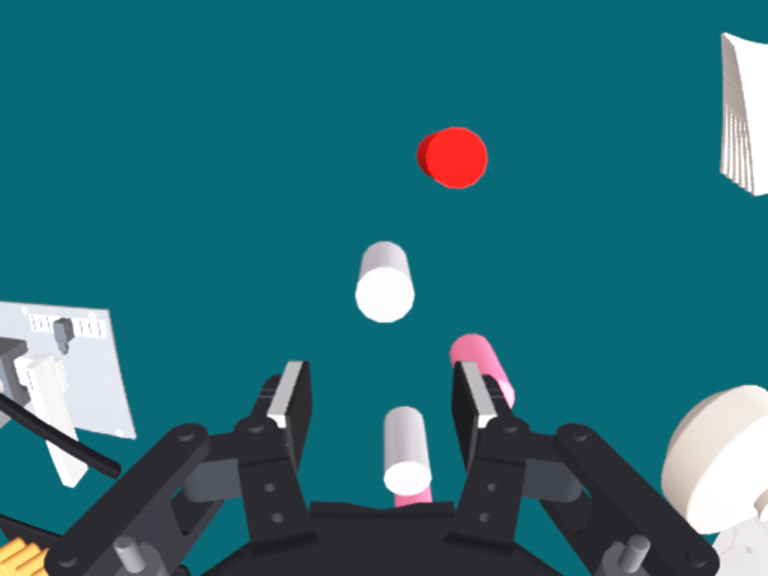

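Wrist view: slug a's top is at (385,293), midway between the fingers. Slug b's top is at (407,477), the red one is at (457,158), and there's nothing in the fingers' way.

Run:
```python
from h import *; from mv import go; import json
m=json.load(open("mw1.json"))
for p in((385,293),(407,477)): print(atz(m,(p[0]+.5)/1.5-.5,(p[1]+.5)/1.5-.5,.07,True))
go(atz(m,256.5,195,.07,True)*[1,1,0]+[0,0,.033],90)
```

```text
[0.43998113 0.28199453 0.07      ]
[0.57310044 0.29716336 0.07      ]
t 0.95 pos [0.4426 0.282  0.1597] ang 89.9 shift [  2.6   0.  126.7] rv [-0.0005 -0.0012 -0.0023] q6 0.41 op 0.599
```

```bash
python3 -m creep '[[2,0,50,0,0,0,-0.2],[2,0,100,0,0,0,-0.2],[2,0,126,0,0,0,-0.2],[2,0,126,0,0,0,-0.2],[2,0,126,0,0,0,1],[2,0,126,0,0,0,1],[2,0,126,0,0,0,1],[2,0,126,0,0,0,1],[2,0,70,0,0,0,1],[2,0,10,0,0,0,1],[2,0,0,0,0,0,1]]' 50
python3 - <<'E'
from mv import *
from fit import W,X
b=W(X,(-35,-85,0)); print(b); go(b+[0,0,.16],90-2.2)
E
```

```text
t: 2.33
position: [0.4417, 0.2838, 0.1645]
tool_rot: [[-1.0, -0.0, 0.006], [-0.0, 1.0, 0.003], [-0.006, 0.003, -1.0]]
force: [0.6, 0.1, -4.0]
opening: 0.362
grip_force: 51.6
[ 0.49721743 -0.149978    0.        ]
t 2.33 pos [0.4417 0.2838 0.1645] ang 90.0 shift [ -55.4 -433.8    3.6] rv [0.0028 0.006  0.0387] q6 0.42 op 0.362
```

```bash
python3 -m creep '[[-15,-55,0,0,0,0.04,1],[-30,-115,0,0,0,0.04,1],[-45,-175,0,0,0,0.04,1],[-60,-235,0,0,0,0.04,1],[-75,-295,0,0,0,0.04,1],[-88,-355,0,0,0,0.04,1],[-98,-405,0,0,0,0.04,1],[-103,-433,3,0,0,0.04,1],[-103,-433,3,0,0,0.04,1],[-103,-433,3,0,0,0.04,1]]'
python3 - <<'E'
from h import *; from mv import go; import json
from fit import W,X
m=env.camera_model("wrist"); im=env.capture("wrist"); go((.4972,-.15,.16),87.8)
json.dump({k:(np.array(v).tolist()) for k,v in m.items()},open("mw2.json","w"))
print("pred",[proj(m,W(X,p),True) for p in((-35,-85,38),(35,-85,38),(-65,-125,38),(-65,-45,38))])
cv2.imwrite("pics/w2.png",cv2.resize(im[:,:,::-1],(768,576),interpolation=cv2.INTER_CUBIC))
E
```

```text
t: 3.58
position: [0.5428, -0.1493, 0.1568]
tool_rot: [[-0.999, 0.04, -0.001], [0.04, 0.999, 0.001], [0.001, 0.001, -1.0]]
force: [0.6, -0.1, -3.7]
opening: 0.359
grip_force: 51.5
t 3.62 pos [ 0.5429 -0.149   0.157 ] ang 87.8 shift [45.6 -2.8 -3. ] rv [ 0.0005 -0.0007 -0.0008] q6 -0.37 op 0.36
pred [(np.float64(252.17166604084287), np.float64(139.71162817971123)), (np.float64(252.47298087654852), np.float64(213.1948803986327)), (np.float64(206.56308280999684), np.float64(106.87513520869697)), (np.float64(297.6536335514137), np.float64(106.55018327816558))]
```

View pics/w2.png

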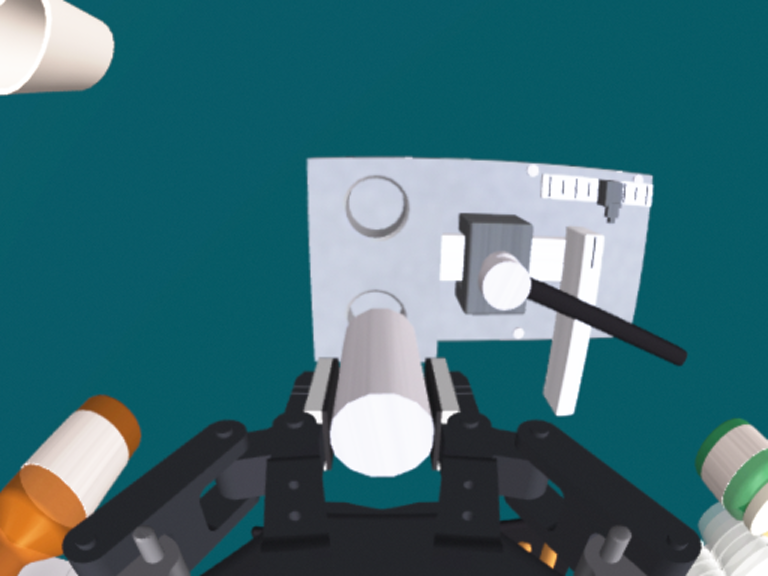

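Wrist view: bore0's mouth is at (378,206) and the slug hangs upright in the fingers. The pointer tip is at (613,222) and the bar's short end at (585,232).

Run:
```python
from h import *; from mv import go; import json
from fit import W,X,inv
m=json.load(open("mw2.json")); q=lambda p,z:atz(m,(p[0]+.5)/1.5-.5,(p[1]+.5)/1.5-.5,z,True)
b=q((378,206),.038);print("bore0",b,inv(X,b)); 
for p,z in(((308,158),.038),((613,222),.022),((594,252),.05)): print(p,inv(X,q(p,z)))
for p in((-25,43,50),(-25,57,50),(105,43,50),(105,57,50),(-32,77,22)): print(p,np.array(proj(m,W(X,p),True))*1.5)
go((b[0],b[1],.16),87.8)
go((.4972-.001,-.15,.16),87.8)
```

```text
bore0 [ 0.4949174  -0.15018479  0.038     ] [-37.29082145 -85.29161584]
(308, 158) [ -66.56652325 -126.21431558]
(613, 222) [-29.1219794   76.94907927]
(594, 252) [-13.73927761  49.27795247]
(-25, 43, 50) [586.90599274 233.71862035]
(-25, 57, 50) [606.19639626 234.56069255]
(105, 43, 50) [558.3491856  414.56298577]
(105, 57, 50) [575.69567395 413.11697329]
(-32, 77, 22) [613.21175712 217.67529769]
t 3.62 pos [ 0.5429 -0.149   0.157 ] ang 87.8 shift [47.9 -3.1 -3. ] rv [ 0.0005 -0.0007 -0.0008] q6 -0.37 op 0.36
t 3.62 pos [ 0.5429 -0.149   0.157 ] ang 87.8 shift [46.6 -2.8 -3. ] rv [ 0.0005 -0.0007 -0.0008] q6 -0.37 op 0.36
```

```bash
python3 -m creep '[[47,-3,0,0,0,0,1],[47,-3,40,0,0,0,1],[47,-3,70,0,0,0,1],[47,-3,80,0,0,0,1],[47,-3,80,0,0,0,1],[47,-3,80,0,0,0,1]]'; python3 -m creep '[[0,0,5,0,0,0,1],[0,0,10,0,0,0,1],[0,0,14,0,0,0,1],[0,0,14,0,0,0,1]]'
```

```text
t: 4.38
position: [0.4969, -0.1511, 0.0784]
tool_rot: [[-0.999, 0.039, 0.001], [0.039, 0.999, -0.001], [-0.001, -0.001, -1.0]]
force: [-0.1, -0.3, -2.9]
opening: 0.358
grip_force: 51.7
t: 4.88
position: [0.4959, -0.151, 0.0629]
tool_rot: [[-0.999, 0.04, -0.001], [0.04, 0.999, 0.0], [0.001, 0.0, -1.0]]
force: [0.2, 0.7, -3.2]
opening: 0.363
grip_force: 51.7
```

```bash
python3 -m creep '[[0,0,8,0,0,0,1],[0,0,16,0,0,0,1],[0,0,20,0,0,0,1],[0,0,20,0,0,0,1]]'
```

```text
t: 5.38
position: [0.4961, -0.1514, 0.0435]
tool_rot: [[-0.999, 0.04, -0.0], [0.04, 0.999, -0.001], [0.0, -0.001, -1.0]]
force: [-3.5, -2.4, 5.0]
opening: 0.359
grip_force: 52.0
```

```bash
python3 -m creep '[[0,0,1,0,0,0,0.1],[0,0,1,0,0,0,-0.1],[0,0,0,0,0,0,-0.2],[0,0,-45,0,0,0,-0.2],[0,0,-105,0,0,0,-0.2],[0,0,-117,0,0,0,-0.2]]'
python3 - <<'E'
from mv import *
go((.5735,.2975,.16),90)
E
```

```text
t: 6.12
position: [0.4976, -0.1517, 0.1638]
tool_rot: [[-0.999, 0.04, 0.005], [0.04, 0.999, -0.002], [-0.005, -0.002, -1.0]]
force: [0.6, -0.0, 0.2]
opening: 0.603
grip_force: 0.0
t 6.12 pos [ 0.4976 -0.1517  0.1638] ang 87.7 shift [-58.  451.8   3.2] rv [-0.0022  0.0048 -0.0397] q6 -0.41 op 0.603
```

```bash
python3 -m creep '[[-5,55,0,0,0,-0.04,-0.2],[-10,115,0,0,0,-0.04,-0.2],[-20,175,0,0,0,-0.04,-0.2],[-30,235,0,0,0,-0.04,-0.2],[-40,295,0,0,0,-0.04,-0.2],[-50,355,0,0,0,-0.04,-0.2],[-56,410,0,0,0,-0.04,-0.2],[-58,440,3,0,0,-0.04,-0.2],[-58,452,3,0,0,-0.04,-0.2],[-58,452,3,0,0,-0.04,-0.2],[-58,452,3,0,0,-0.04,-0.2]]'
python3 - <<'E'
from h import *; from mv import go
m=env.camera_model("wrist"); im=env.capture("wrist")
g=(im.min(2)>225).astype(np.uint8); n,l,s,c=cv2.connectedComponentsWithStats(g)
for i in range(1,n):
    if s[i,4]>300: print(s[i],c[i].round(1),atz(m,*c[i],.07,True))
go((.5735,.2975,.033),90); cv2.imwrite("pics/w3.png",cv2.resize(im[90:290,150:360,::-1],None,fx=2.5,fy=2.5))
E
```

```text
t: 7.5
position: [0.5722, 0.2971, 0.1574]
tool_rot: [[-1.0, 0.001, 0.0], [0.001, 1.0, -0.0], [-0.0, -0.0, -1.0]]
force: [0.4, -0.3, 0.5]
opening: 0.598
grip_force: 0.0
[492   0  20  24 404] [502.9  10.6] [0.37292986 0.54619347 0.07      ]
[   0  104   56  102 3505] [ 27.4 156.3] [0.5279129  0.07331872 0.07      ]
[ 300  107   38   39 1136] [318.5 125.8] [0.51055621 0.34688204 0.07      ]
[ 237  171   38   49 1142] [255.9 200.1] [0.57235155 0.29777472 0.07      ]
[ 473  195   39  189 3817] [498.8 298.6] [0.71697074 0.6294525  0.07      ]
[  0 205  23  40 641] [  9.1 226.1] [0.60541579 0.0178343  0.07      ]
[249 264  33  26 664] [265.  276.3] [0.64766283 0.30642777 0.07      ]
[198 301  26  33 583] [210.6 318.7] [0.70269397 0.25133049 0.07      ]
[  0 366  28  18 325] [ 11.2 376.6] [ 0.94220237 -0.17784655  0.07      ]
t 7.55 pos [0.5722 0.2971 0.1575] ang 89.9 shift [ -1.3   0.4 124.5] rv [-0.0001  0.0001 -0.001 ] q6 0.35 op 0.598
```

```bash
python3 -m creep '[[-1,0,50,0,0,0,-0.2],[-1,0,100,0,0,0,-0.2],[-1,0,124,0,0,0,-0.2],[-1,0,124,0,0,0,-0.2],[-1,0,124,0,0,0,1],[-1,0,124,0,0,0,1],[-1,0,124,0,0,0,1],[-1,0,124,0,0,0,1],[-1,0,70,0,0,0,1],[-1,0,10,0,0,0,1],[-1,0,0,0,0,0,1],[-1,0,0,0,0,0,1]]' 50
python3 - <<'E'
from mv import *
from fit import W,X
print(W(X,(35,-85,38)))
go(W(X,(35,-85,160))-[.001,0,0],87.8)
E
```

```text
t: 9.05
position: [0.5732, 0.2983, 0.1575]
tool_rot: [[-1.0, -0.0, 0.001], [-0.0, 1.0, 0.0], [-0.001, 0.0, -1.0]]
force: [0.5, -0.5, -5.1]
opening: 0.363
grip_force: 51.5
[ 0.56716964 -0.1525641   0.038     ]
t 9.05 pos [0.5732 0.2983 0.1575] ang 90.0 shift [   7.1 -450.9   -2.6] rv [0.0004 0.0008 0.0387] q6 0.35 op 0.363
```

```bash
python3 -m creep '[[-5,-55,0,0,0,0.04,1],[-10,-115,0,0,0,0.04,1],[-16,-175,0,0,0,0.04,1],[-22,-235,0,0,0,0.04,1],[-28,-295,0,0,0,0.04,1],[-34,-355,0,0,0,0.04,1],[-38,-410,0,0,0,0.04,1],[-38,-440,0,0,0,0.04,1],[-38,-451,0,0,0,0.04,1],[-38,-451,0,0,0,0.04,1],[-38,-451,0,0,0,0.04,1]]'
python3 - <<'E'
from h import *; from mv import go; import json
from fit import W,X
m=env.camera_model("wrist"); im=env.capture("wrist"); go(W(X,(35,-85,160))-[.001,0,0],87.8)
json.dump({k:(np.array(v).tolist()) for k,v in m.items()},open("mw4.json","w"))
for p in((-35,-85,78),(35,-85,38)): u=np.array(proj(m,W(X,p),True)); print(p,u,(u-[150,40])*3)
cv2.imwrite("pics/w4.png",cv2.resize(im[40:240,150:400,::-1],None,fx=3,fy=3,interpolation=cv2.INTER_CUBIC))
E
```

```text
t: 10.42
position: [0.611, -0.1514, 0.1568]
tool_rot: [[-0.999, 0.039, -0.001], [0.039, 0.999, 0.001], [0.001, 0.001, -1.0]]
force: [-0.1, -0.1, -3.6]
opening: 0.359
grip_force: 51.6
t 10.47 pos [ 0.6111 -0.1515  0.1571] ang 87.8 shift [44.9 -2.8 -2.9] rv [ 0.0004 -0.0004 -0.0001] q6 -0.33 op 0.361
(-35, -85, 78) [251.2348532   56.50289996] [303.7045596   49.50869989]
(35, -85, 38) [251.86702735 141.5997956 ] [305.60108205 304.79938681]
```

View pics/w4.png

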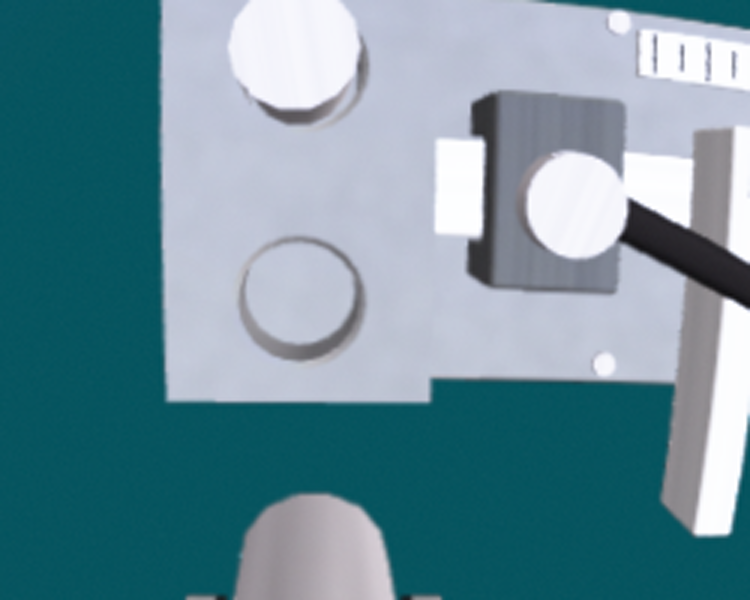

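Slug0 stands seated in bore0: its top is at (294,45), with even depth and slight slack. Bore1's mouth is at (302,299), about 1.5 mm off the prediction, so I'll correct for that.

```bash
python3 -m creep '[[45.5,-3,0,0,0,0,1],[45.5,-3,40,0,0,0,1],[45.5,-3,70,0,0,0,1],[45.5,-3,80,0,0,0,1],[45.5,-3,80,0,0,0,1],[45.5,-3,80,0,0,0,1]]'; python3 -m creep '[[0,0,5,0,0,0,1],[0,0,10,0,0,0,1],[0,0,15,0,0,0,1],[0,0,15,0,0,0,1]]'
```

```text
t: 11.22
position: [0.5663, -0.154, 0.0785]
tool_rot: [[-0.999, 0.039, 0.002], [0.039, 0.999, -0.001], [-0.002, -0.001, -1.0]]
force: [0.8, -0.5, -4.2]
opening: 0.361
grip_force: 51.8
t: 11.72
position: [0.5653, -0.1538, 0.0618]
tool_rot: [[-0.999, 0.04, -0.001], [0.04, 0.999, 0.0], [0.001, 0.0, -1.0]]
force: [-0.7, -0.1, -2.8]
opening: 0.361
grip_force: 51.8
```

```bash
python3 -m creep '[[0,0,8,0,0,0,1],[0,0,16,0,0,0,1],[0,0,20,0,0,0,1],[0,0,20,0,0,0,1]]';  python3 -m creep '[[0,0,1,0,0,0,0.1],[0,0,1,0,0,0,-0.1],[0,0,0,0,0,0,-0.2],[0,0,-45,0,0,0,-0.2],[0,0,-95,0,0,0,-0.2],[0,0,-117,0,0,0,-0.2],[0,0,-117,0,0,0,-0.2]]'
python3 - <<'E'
from mv import *
from fit import W,X
# bar runs along stand x; fingers either side in stand y => closing axis = stand y
for x in(82,): g=W(X,(x,50,0)); print(g); go(g+[0,0,.12],90-2.2)
E
```

```text
t: 12.22
position: [0.5655, -0.1538, 0.043]
tool_rot: [[-0.999, 0.04, 0.0], [0.04, 0.999, -0.0], [-0.0, -0.0, -1.0]]
force: [-6.1, 2.7, 11.3]
opening: 0.359
grip_force: 53.3
t: 13.1
position: [0.5664, -0.1543, 0.1608]
tool_rot: [[-0.999, 0.04, 0.003], [0.04, 0.999, -0.001], [-0.003, -0.001, -1.0]]
force: [-0.7, 1.1, -0.7]
opening: 0.599
grip_force: 0.0
[ 0.61912504 -0.01939265  0.        ]
t 13.1 pos [ 0.5664 -0.1543  0.1608] ang 87.7 shift [-47.2 136.9  40.8] rv [-0.0011  0.0029 -0.0014] q6 -0.36 op 0.599
```

```bash
python3 -m creep '[[-20,45,0,0,0,0,-0.2],[-40,100,0,0,0,0,-0.2],[-47,137,20,0,0,0,-0.2],[-47,137,41,0,0,0,-0.2],[-47,137,90,0,0,0,-0.2],[-47,137,125,0,0,0,-0.2],[-47,137,136,0,0,0,-0.2],[-47,137,136,0,0,0,-0.2],[-47,137,136,0,0,0,0.2]]' 25
python3 - <<'E'
from h import *; from mv import go; from fit import W,X,inv
print(inv(X,env.sense()["position"]))
go(W(X,(82,50,24)),87.8)
im=env.capture("side"); cv2.imwrite("pics/s5.png",cv2.resize(im[150:300,180:330,::-1],None,fx=4,fy=4,interpolation=cv2.INTER_CUBIC))
E
```

```text
t: 14.22
position: [0.6188, -0.019, 0.0245]
tool_rot: [[-0.999, 0.04, 0.002], [0.04, 0.999, -0.0], [-0.002, -0.0, -1.0]]
force: [-0.6, 0.6, 0.3]
opening: 0.411
grip_force: 0.0
[81.62025952 50.34471355]
t 14.22 pos [ 0.6188 -0.019   0.0245] ang 87.7 shift [-0.4 -0.3  0.5] rv [-0.0002  0.0017 -0.0015] q6 -0.12 op 0.411
```

View pics/s5.png

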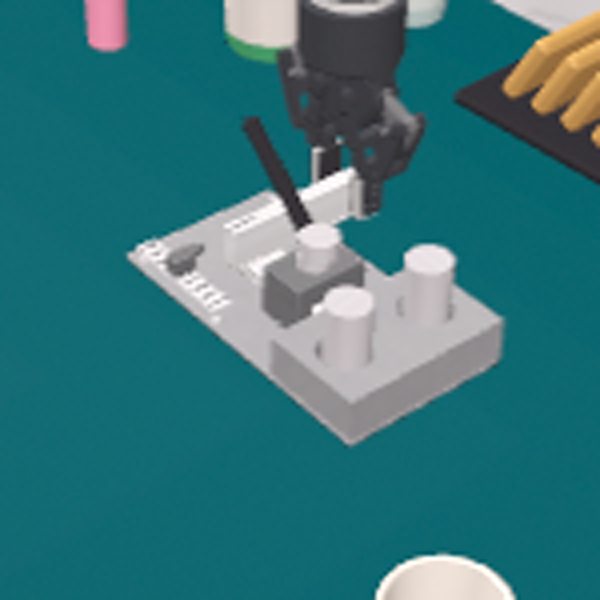

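Both slugs stand seated at equal height at (350,330) and (428,285), and the fingers straddle the bar's long end at (345,190). Now I'll close gently.

```bash
python3 -m creep '[[0,0,0,0,0,0,0.7],[0,0,0,0,0,0,1],[0,0,0,0,0,0,1],[0,0,0,0,0,0,1]]' 25
python3 - <<'E'
from mv import *; from fit import inv,X
print(inv(X,env.sense()["position"]),env.sense()["force"])
E
```

```text
t: 14.78
position: [0.6186, -0.0195, 0.0243]
tool_rot: [[-0.999, 0.04, 0.002], [0.04, 0.999, -0.001], [-0.002, -0.001, -1.0]]
force: [-2.4, -3.5, 6.1]
opening: 0.157
grip_force: 27.5
[81.45389188 49.83678767] [-2.37030148 -3.46878302  6.13073323]
```

```bash
python3 -m creep '[[0,5,0,0,0,0,1],[0,11,0,0,0,0,1],[0,17,0,0,0,0,1],[0,23,0,0,0,0,1],[0,28,0,0,0,0,1],[0,28,0,0,0,0,1],[0,28,0,0,0,0,1]]'
python3 - <<'E'
from h import *; from fit import inv,X,W
s=env.sense();print(inv(X,s["position"]),s["force"])
r=[]
for n,x,y,w,h in(("scene",220,175,100,75),("side",200,165,100,75)):
    m=env.camera_model(n); im=env.capture(n); r.append(cv2.resize(im[y:y+h,x:x+w,::-1],None,fx=5.3,fy=4*1,interpolation=cv2.INTER_CUBIC) if 0 else cv2.resize(im[y:y+h,x:x+w,::-1],None,fx=4,fy=4,interpolation=cv2.INTER_CUBIC))
m=env.camera_model("wrist"); import json; json.dump({k:(np.array(v).tolist()) for k,v in m.items()},open("mw6.json","w"))
im=env.capture("wrist"); cv2.imwrite("pics/wfull6.png",im[:,:,::-1])
z=np.zeros((600,800,3),np.uint8); z[:300,:400]=r[0]; z[:300,400:]=r[1]
z[300:600,:800]=cv2.resize(im[110:260,112:512,::-1],(800,300),interpolation=cv2.INTER_CUBIC)
cv2.imwrite("pics/p6.png",z)
E
```

```text
t: 15.65
position: [0.6198, 0.0084, 0.0243]
tool_rot: [[-0.999, 0.04, 0.002], [0.04, 0.999, -0.002], [-0.002, -0.002, -1.0]]
force: [-0.7, -6.0, 5.1]
opening: 0.159
grip_force: 27.4
[81.68349169 77.76005395] [-0.73561266 -5.97000025  5.14412081]
```

View pics/p6.png

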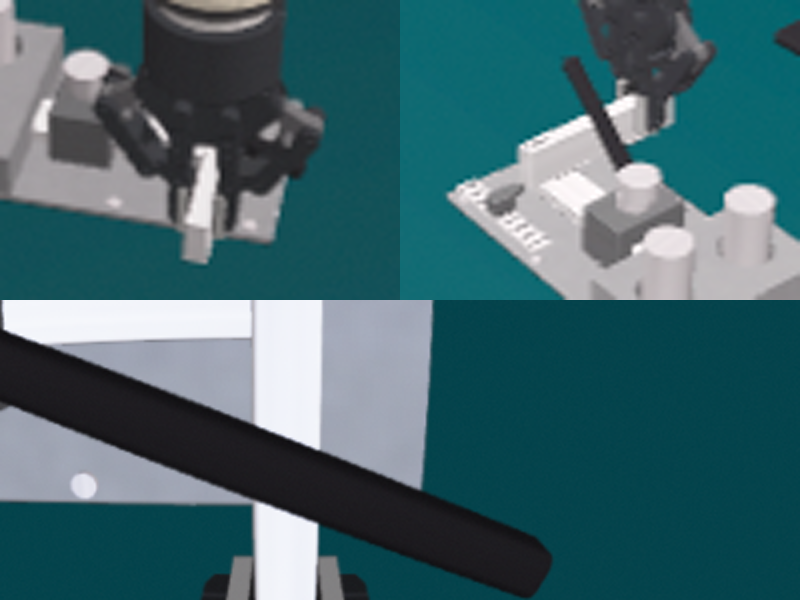

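The bar is out. In the side panel, the pointer tip at (524,189) sits just at the bar's short end, and in the wrist panel the lever still lies open, clear of the fingers. Now a numeric check.

Run:
```python
from h import *; from fit import inv,X,W,ms; import json
m=json.load(open("mw6.json")); im=cv2.imread("pics/wfull6.png")
print("side tip",inv(X,atz(ms["side"],200+(524.5-400)/4-.5,165+189.5/4-.5,.022)),"bar bottom",inv(X,atz(ms["side"],200+(527-400)/4,165+184/4,.018)))
print("pred tip px",proj(m,W(X,(-30,77,22)),True))
for p in((-25,70.8,50),(-25,84.8,50),(60,70.8,50),(60,84.8,50)): print(p,np.array(proj(m,W(X,p),True)).round(1))
print("wrist bar edges at row 111 (col 112+252/2, 112+322/2):",[inv(X,atz(m,u,118,.05,True)) for u in(238.5,273)])
g=im.max(2)
y0,x0=[int(k) for k in (proj(m,W(X,(-42,77,22)),True)[::-1])]
print(y0,x0); 
for r in range(max(0,y0-14),y0+26,2): print(r,' '.join('%3d'%k for k in g[r,x0-28:x0+28:2]))
```

```text
side tip [-27.6369499   73.49174824] bar bottom [-19.57898075  78.99922742]
pred tip px (np.float64(253.47312087489414), np.float64(38.650371545501514))
(-25, 70.8, 50) [237.2  37.2]
(-25, 84.8, 50) [273.3  37.1]
(60, 70.8, 50) [239.9 238.5]
(60, 84.8, 50) [271.4 238.5]
wrist bar edges at row 111 (col 112+252/2, 112+322/2): [array([ 7.52252277, 71.10500246]), array([ 7.54867634, 84.71131975])]
15 253
1 250 250 250 250 172 114 116 117 116 115 116 117 116 117 116 118 118 118 132 248 250 250 250 250 250 250 248  83
3 250 250 250 250 156 114 117 117 117 116 115 117 116 116 116 119 118 119 132 247 250 250 250 250 250 250 244  74
5 250 250 250 250 134 114 117 117 115 115 115 117 117 114 115 118 119 118 130 248 250 250 250 251 251 251 247  76
7 251 251 251 251 122 114 117 117 116 115 115 117 117 115 116 117 118 118 129 248 251 251 251 251 251 251 249  87
9 250 250 251 250 133 114 116 116 116 115 115 116 116 115 115 117 117 118 129 247 250 250 250 250 251 250 248  73
11 251 250 250 250 146 115 115 117 115 115 115 116 117 115 116 116 117 118 128 247 251 251 251 251 251 251 249  79
13 251 251 
[... 898 characters left out ...]
87 187 188
29 183 184 184 184 184 185 171 121 119 119 117 116 118 120 121 121 172 187 188 187 187 186 187 186 187 188 188 189
31 183 185 185 184 184 184 169 114 115 118 117 117 117 119 114 117 170 188 187 188 187 187 187 185 185 186 188 188
33 184 184 184 184 184 185 166  63  53  89 118 118 118 110  56  59 163 188 188 188 187 186 185 185 185 185 187 186
35 185 184 185 184 185 185 186 182 181 146 117 116 117 131 183 183 187 188 188 187 186 187 185 186 186 186 186 187
37 184 185 185 185 185 185 185 186 191 160 130 130 131 143 191 190 191 190 190 190 191 190 188 184 185 185 186 186
39 185 187 186 187 187 187 185 214 246 247 246 245 246 246 241 222 231 246 245 244 244 244 244 245 193 186 186 186
```

Run:
```python
from h import *; from fit import inv,X; import json
m=json.load(open("mw6.json"))
print("ptr",inv(X,atz(m,247.4,36.5,.022,True)),"bar",inv(X,atz(m,256,39,.05,True)), "sens/px",inv(X,atz(m,248.4,36.5,.022,True)))
```

```text
ptr [-31.12581558  74.09253857] bar [-24.157881    78.08946007] sens/px [-31.12051704  74.57195524]
```

```bash
python3 -m creep '[[0,-2,0,0,0,0,1],[0,-3.5,0,0,0,0,1],[0,-3.5,0,0,0,0,1],[0,-3.5,0,0,0,0,1],[0,-3.5,0,0,0,0,1],[0,-2.5,0,0,0,0,0.63],[0,-2.5,0,0,0,0,0.63],[0,-2.5,0,0,0,0,0.63]]' 25
python3 - <<'E'
from h import *; from fit import inv,X,W
s=env.sense();print(inv(X,s["position"]),s["force"],s["grip_force"])
m=env.camera_model("wrist"); g=env.capture("wrist").max(2)
for r in(25,29,35,36,40,44,60): print(r,' '.join('%3d'%k for k in g[r,225:291]))
E
```

```text
t: 16.8
position: [0.6197, 0.0057, 0.0242]
tool_rot: [[-0.999, 0.04, 0.002], [0.04, 0.999, -0.002], [-0.002, -0.002, -1.0]]
force: [0.3, -6.3, 4.5]
opening: 0.183
grip_force: 3.0
[81.64556108 75.08342427] [ 0.33249614 -6.3412655   4.46091436] 2.96767920255661
25 185 186 186 184 184 184 183 183 182 182 183 183 183 183 182 179 176 174 158 125 120 120 121 120 119 117 116 117 117 118 119 119 120 120 121 121 123 129 141 150 172 183 186 187 184 184 185 185 185 184 184 185 183 184 184 184 184 183 183 182 182 182 182 182 183 181
29 185 184 184 184 184 184 184 184 184 185 185 185 184 184 185 185 185 182 163 125 120 120 119 119 118 117 117 115 117 118 118 119 120 120 121 121 124 146 179 188 188 189 188 188 187 187 187 188 187 187 187 187 186 188 187 187 188 189 189 189 189 188 188 188 188 188
35 185 185 185 186 185 185 185 185 185 185 185 185 185 186 185 185 186 186 185 183 184 182 183 169 130 118 118 117 117 116 117 122 155 179 183 183 183 185 186 188 188 188 188 188 187 187 187 188 187 186 186 186 186 186 186 185 186 187 187 187 187 187 189 189 188 188
36 185 185 187 186 185 185 185 186 186 
[... 328 characters left out ...]
48 247 219 109  88 123 223 248 249 249 249 249 249 249 249 249 249 249 249 249 249 243 197 185 186 186 186 185 185 186 187 185 186 186 185 185 186 187 187 187 187 187
44 183 182 183 184 185 184 185 187 185 183 172 190 226 243 248 249 248 248 248 248 248 248 248 248 249 247 212  79  44  98 220 248 249 249 249 249 250 250 250 250 250 251 251 250 249 247 205 184 185 184 184 184 184 184 184 185 186 185 186 186 186 186 185 186 186 187
60 185 184 184 183 183 183 183 183 182 179 157 195 227 243 249 249 249 248 248 248 248 248 248 249 249 246 208  77  48 124 228 249 249 249 249 249 250 250 250 250 250 251 250 250 249 244 217 189 186 186 186 187 186 186 186 185 185 186 185 187 187 187 187 187 187 188
```

Scribed line at column 253, pointer tip at 252.6, so the leg is at the mark. Now I'll sweep along the bar in steps.

```bash
python3 -m creep '[[6,0,0,0,0,0,0.63],[12,0,0,0,0,0,0.63],[18,0,0,0,0,0,0.63],[24,0,0,0,0,0,0.63],[30,0,0,0,0,0,0.63],[30,0,0,0,0,0,0.63]]'
python3 - <<'E'
from h import *; from fit import inv,X
s=env.sense();print(inv(X,s["position"]),s["force"],s["grip_force"])
E
python3 -m creep '[[5,0,0,0,0,0,0.63],[10,0,0,0,0,0,0.63],[15,0,0,0,0,0,0.63],[20,0,0,0,0,0,0.63],[20,0,0,0,0,0,0.63]]'
python3 - <<'E'
from h import *; from fit import inv,X
s=env.sense();print(inv(X,s["position"]),s["force"],s["grip_force"])
m=env.camera_model("wrist"); im=env.capture("wrist"); cv2.imwrite("pics/w8.png",im[:,:,::-1])
E
```

```text
t: 17.6
position: [0.5898, 0.007, 0.0242]
tool_rot: [[-0.999, 0.04, 0.002], [0.04, 0.999, -0.002], [-0.002, -0.002, -1.0]]
force: [1.2, -5.7, 3.1]
opening: 0.184
grip_force: 2.6
[51.74374999 75.25388479] [ 1.21854493 -5.71430422  3.12715576] 2.5705012679100037
t: 18.23
position: [0.5701, 0.0077, 0.0242]
tool_rot: [[-0.999, 0.04, 0.003], [0.04, 0.999, -0.002], [-0.003, -0.002, -1.0]]
force: [2.6, -5.9, 3.3]
opening: 0.186
grip_force: 2.5
[32.03419576 75.29638054] [ 2.60958974 -5.93296377  3.27573314] 2.523306906223297
```

```bash
python3 -m creep '[[4,0,0,0,0,0,0.63],[8,0,0,0,0,0,0.63],[12,0,0,0,0,0,0.63],[14,0,0,0,0,0,0.63],[14,0,0,0,0,0,0.63],[14,0,0,0,0,0,0.63]]'
python3 - <<'E'
from h import *; from fit import inv,X,W
s=env.sense();print(inv(X,s["position"]),s["force"],s["grip_force"])
m=env.camera_model("wrist"); im=env.capture("wrist"); cv2.imwrite("pics/w9.png",im[:,:,::-1]); g=im.max(2)
# expected closed / 0.33 tip and arm in wrist
for y in(110,130,140): print(y,[np.array(proj(m,W(X,(dx,y,67)),True)).round(1) for dx in(-6,6)], [np.array(proj(m,W(X,(-32,75,22)),True)).round(1)])
u,v=[int(k) for k in proj(m,W(X,(0,130,67)),True)]
c=max(0,u-40)
for r in range(max(0,v-30),v+40,5): print(r,c,' '.join('%3d'%k for k in g[r,c:c+80:3]))
E
```

```text
t: 19.02
position: [0.5579, 0.0082, 0.0245]
tool_rot: [[-0.999, 0.04, 0.005], [0.04, 0.999, -0.002], [-0.005, -0.001, -1.0]]
force: [9.9, -4.5, -1.5]
opening: 0.182
grip_force: 2.5
[19.79748712 75.34799567] [ 9.8686443  -4.50016942 -1.50293602] 2.5178609043359756
110 [array([342.5, 247.4]), array([338.8, 272.4])] [array([254.7, 158.7])]
130 [array([387.3, 245.3]), array([382.1, 269.6])] [array([254.7, 158.7])]
140 [array([407.7, 244. ]), array([401.9, 267.9])] [array([254.7, 158.7])]
227 344  78  78  78  77  76  77  78  77  77  77  77  77  76  77  78  77  78  77  77  76  78  77  78  77  77  77  77
232 344  77  77  77  77  76  77  77  77  76  77  77  77  77  77  78  77  77  77  78  77  77  78  78  78  77  77  78
237 344  76  76  77  76  77  76  75  76  74  73  74  70  67  67  65  62  59  56  51  67  77  78  78  78  77  77  77
242 344  16  17  20  18  17  19  19  17  18  20  18  18  19  17  21  18  20  20  18  20  20  63  76  77  77  77  78
247 344  22  22  21  22  21  22  22  23  23  24  24  26  26  26  26  27  27  27  28  29  27  29  59  76  77  77  77
252 344  29  30  31  31  30  30
[... 312 characters left out ...]
  77
267 344  32  31  31  30  31  31  29  29  31  31  29  31  28  28  27  26  27  25  28  29  55  77  77  78  77  77  77
272 344  62  68  72  74  73  74  76  77  77  77  77  77  77  77  76  78  78  78  77  77  77  78  77  77  78  77  77
277 344  77  77  76  78  77  77  77  78  77  78  77  77  77  77  78  76  77  77  77  78  76  77  76  77  78  77  77
282 344  30  32  59  76  78  78  77  78  78  77  76  77  77  77  78  77  78  76  78  77  78  77  77  78  76  76  77
287 344  32  40  31  30  36  72  76  77  78  77  77  77  76  79  77  77  77  77  78  77  78  78  76  77  76  77  77
292 344  32  31  30  30  31  32  32  46  75  76  78  77  76  77  76  77  78  78  77  77  77  77  78  77  78  78  78
```

Run:
```python
from h import *
from fit import inv,X
g=cv2.imread("pics/w9.png").max(2)
for r in range(146,184,3): print(r,' '.join('%3d'%k for k in g[r,232:282:1]))
s=env.sense(); print(s["t"],s["force"],s["grip_force"],np.abs(s["joint_velocities"]).max())
```

```text
146 184 186 184 185 184 184 184 185 184 184 183 169 135 119 119 118 118 118 116 115 114 115 116 117 118 118 119 119 119 125 157 185 187 189 188 189 188 187 187 187 187 186 186 186 187 186 186 187 188 187
149 186 186 186 186 187 186 186 186 186 186 185 170 135 119 118 118 118 117 117 114 114 115 116 116 118 118 118 118 120 123 157 184 187 187 187 187 188 188 187 188 187 187 186 186 186 187 186 186 187 186
152 187 187 186 187 187 188 188 187 187 188 185 170 135 120 118 117 118 117 116 116 114 116 116 116 118 118 118 119 120 125 156 183 187 187 187 187 187 187 185 187 186 186 186 187 185 186 186 187 185 186
155 187 188 188 188 188 188 187 188 188 188 186 170 135 120 118 119 118 117 117 114 115 115 116 117 116 118 119 119 120 125 156 183 186 186 186 186 185 186 185 186 186 186 187 187 186 186 186 187 186 187
158 186 187 188 188 187 186 188 188 187 187 186 171 137 124 123 122 123 120 118 118 118 118 119 119 119 121 124 125 125 129 157 183 186 185 186 186 187 185 186 186 186 186 185 186 186 186 186 187 187 187
161 186 185 185 186 187 187 188 187 187 187 187 187 187 187 186 185 172 142 118 
[... 937 characters left out ...]
86
176 184 183 183 183 183 182 175 159 150 151 154 154 154 155 156 157 158 158 157 158 159 161 160 162 161 162 164 164 165 164 165 167 171 182 189 190 188 187 188 187 187 185 186 187 186 185 186 187 186 186
179 183 183 182 182 182 181 169 151 150 156 157 159 159 160 162 162 163 164 164 164 165 166 167 167 168 168 169 169 170 170 169 170 173 181 193 196 189 188 187 187 186 186 186 185 184 184 184 184 185 185
182 182 181 182 182 181 174 157 154 159 164 164 166 166 167 167 168 168 169 168 168 168 168 168 167 166 167 167 167 168 167 168 167 167 173 186 192 190 187 188 187 186 186 186 185 184 185 184 185 185 184
19.075 [10.09648193 -5.33065107 -1.9815409 ] 2.5197534263134003 0.0015066976817319526
```

```bash
python3 -c "
from station import env
print(env.job_done())"
```

```text
the job is handed in; nothing more can be done
None
```

I handed the job in at about 19 s with both slugs in the holes, the leg still held within about 1 mm of the pointer mark, and the lever closed against its stop; the jar, bottle and cup were left alone, and no verdict came back.

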